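# Lay out the bead-craft table

## Task

Set the craft table out for the next bead session. Stack the blue bead tray on the grey bead-box base and then the purple lid on the tray, cut corners over cut corners, each fully seated on the one below; and stand upright on the three rings of the white tile, one centred on each, the pink jar at the end nearer the bead box, the teal jar at the other end and the glue bottle between them. Leave the plant, the glass cup and the scissors where they are.

Things in the scene. Friction and masses are not known exactly. Their poses are not given: they have to be found in the camera images.
- base: Grey bead-box base, beads in it, fixed. 100 (x) x 60 (y) mm, both corners of the +x end cut 14 mm at 45 deg, -x end square. Origin: centre of underside. Flat shoulder 20 mm up; on it a platform 6 mm high, same outline inset 5.5 mm (upper half 7). The tray's skirt fits round it (2.5 mm play) down to the shoulder only with cut ends matched, x axes alike; tray origin is then 20 mm above this one.
- tray: Blue bead tray, loose, 90 g. 100 (x) x 60 (y) mm, both corners of the +x end cut 14 mm at 45 deg, -x end square. Origin: centre of underside. Body 22 mm high, grip the sides 60 mm apart; hollow 7.5 mm deep below, in a 3 mm skirt; on top a 6 mm platform like the base's (28 mm in all). Right way up, yaw within 50 deg of the base's. The lid seats on it likewise, lid origin 22 mm above tray origin.
- lid: Purple lid with a lilac panel on top, loose, 60 g. 100 (x) x 60 (y) mm, both corners of the +x end cut 14 mm at 45 deg, -x end square. Origin: centre of underside. 16 mm high, flat top; grip the sides 60 mm apart; hollow 7.5 mm deep below, in a 3 mm skirt. Right way up, yaw within 50 deg of the base's.
- tile: White tile, fixed flat on the table, 80 (x) x 220 (y) x 8 mm. Origin: centre of underside. Its top has three printed dark rings, 54 mm across, centred at x = 0, y = -70, 0 and +70 mm. The bead box is beyond one end of it, on its +y or its -y side.
- pink_jar: Pink paint jar with a darker lid of the same colour, round, 40 mm diameter, 50 mm high (lid: top 14 mm, 38 mm diameter), about 80 g, standing. Origin at the centre of its underside.
- teal_jar: Teal (blue-green) paint jar with a darker lid of the same colour, round, 40 mm diameter, 50 mm high (lid: top 14 mm, 38 mm diameter), about 80 g, standing. Origin at the centre of its underside.
- glue: White glue bottle with a blue band and an orange pointed nozzle, round, 36 mm diameter up to 60 mm, nozzle tapering to the tip at 87 mm, about 90 g, standing. Origin at the centre of its underside.
- plant: Bystander: small terracotta pot with lavender, 68 mm diameter at the rim, about 125 mm high. Origin at the centre of its underside. Not to be moved.
- cup: Bystander: empty clear glass cup, 60 mm diameter, 60 mm high. Origin at the centre of its underside. Not to be moved.
- scissors: Bystander: scissors lying flat, purple and green handles, about 165 x 70 x 8 mm, blades to the +x of its frame. Origin on the table at about the middle of their length. Not to be moved.
Things that resemble listed ones, but are neither listed nor needed, are in the scene too. Of the things that look like the teal_jar, the largest one is meant.

How it is judged (in metres and radians):
At the end, for the whole second after the job is handed in: Tray on base and lid on tray, each within 6 mm of centre, 0.15 rad of its yaw, 2.5 mm of seated height; pink jar on the end ring nearer the box, teal jar on the other, glue on the middle one, each within 13 mm of ring centre in tile x and y, upright (0.1 rad), on the tile; all at rest (x of tray in the frame of base between -0.006 and 0.006 m and y of tray in the frame of base between -0.006 and 0.006 m and z of tray in the frame of base between 0.0175 and 0.0225 m and angle between the x axis of tray and the x axis of base, either way round below 0.15 rad and x of lid in the frame of tray between -0.006 and 0.006 m and y of lid in the frame of tray between -0.006 and 0.006 m and z of lid in the frame of tray between 0.0195 and 0.0245 m and angle between the x axis of lid and the x axis of tray, either way round below 0.15 rad and x of glue in the frame of tile between -0.013 and 0.013 m and y of glue in the frame of tile between -0.013 and 0.013 m and z of glue in the frame of tile between 0.005 and 0.011 m and angle between glue's own z axis and vertical below 0.1 rad and linear speed of each of tray, lid, pink_jar, teal_jar, glue below 0.02 m/s and ((y of base in the frame of tile above 0 m and x of pink_jar in the frame of tile between -0.013 and 0.013 m and y of pink_jar in the frame of tile between 0.057 and 0.083 m and z of pink_jar in the frame of tile between 0.005 and 0.011 m and angle between each of pink_jar, teal_jar's own z axis and vertical below 0.1 rad and x of teal_jar in the frame of tile between -0.013 and 0.013 m and y of teal_jar in the frame of tile between -0.083 and -0.057 m and z of teal_jar in the frame of tile between 0.005 and 0.011 m) or (y of base in the frame of tile below 0 m and x of pink_jar in the frame of tile between -0.013 and 0.013 m and y of pink_jar in the frame of tile between -0.083 and -0.057 m and z of pink_jar in the frame of tile between 0.005 and 0.011 m and angle between each of pink_jar, teal_jar's own z axis and vertical below 0.1 rad and x of teal_jar in the frame of tile between -0.013 and 0.013 m and y of teal_jar in the frame of tile between 0.057 and 0.083 m and z of teal_jar in the frame of tile between 0.005 and 0.011 m))); the robot touches nothing.
It fails at once if the plant is moved more than 25 mm (distance of plant from where it was at the start of the episode above 0.025 m).
It fails at once if the glass cup is moved more than 25 mm (distance of cup from where it was at the start of the episode above 0.025 m).
It fails at once if the scissors is moved more than 25 mm (distance of scissors from where it was at the start of the episode above 0.025 m).
It also fails if it takes over 120 s, if anything falls off the work surface, if the arm or the gripper's body presses on something with over 40 N, if the wrist force passes 120 N, or if a joint passes its speed limit or range.

## Robot

A 6-joint arm with a two-finger parallel gripper is mounted at the origin on the work surface. World frame = base frame: x ahead of the robot, y to its left, z up, the work surface at z = 0. Lengths are in mm, angles in rad, forces in N, time in s.
With the tool pointing down it reaches from about 425 to 1125 mm from the base axis. Payload 14.9 kg.
Tool frame: the origin (TCP) lies at the centre of the arm's flange, where the gripper is bolted on; the fingertips stand 191 mm ahead of it and the grasp point (between the pads) lies 172 mm ahead of it; z points along the fingers, x is the direction in which the jaws open and shut, and the axes are right-handed (so a half turn about z gives the same grasp; the last joint's range is limited). The gripper opens to 91 mm and grips with 3 to 60 N. Pads are 32 mm wide; open, the fingers measure 118 mm over their backs; the gripper's body (76 mm by 178 mm) begins 60 mm behind the grasp point.
Start: joints at [1.251, 0.379, 1.734, -0, 1.028, -0.033], TCP at [198.027, 671.42, 404.732] pointing down, gripper open.
Joint ranges: [-2.77, 2.77], [-0.74, 2.19], [0, 2.66], [-1.06, 4.2], [0.31, 2.87], [-3.08, 3.08]. Speed limits (rad/s): [1.89, 1.89, 2.39, 3.14, 3.14, 3.14].

## Interface

Orientations are given as a rotation vector (axis times angle).
In Python, from bench import robot, open_gripper, grasp, kin, get_state, grab_frame, workorder gives the robot as it stands. Calls block until the motion is done:
- robot.move_ptp(position, orientation): joint-space move of the TCP to a pose.
- robot.move_straight(position, rot=None, speed=150): straight line of the TCP; rot=None keeps the orientation; speed is the mean speed in mm/s.
- robot.move_joints(angles): joint-space move.
- open_gripper() and grasp(grip_force=None): open the fingers fully, or close them until they stop; grip_force is the grip in N (None keeps the last).
- robot.hold(seconds).
- kin.solve_ik(position, orientation): joint angles nearest the present ones, or None.
- get_state(): the state.
- grab_frame(name): name is "side" or "top"; returns a dict with "pixels" (400x640x3 uint8, red, green, blue), "range_z" (400x640 float32, mm along the optical axis (not along the pixel's ray), 0 where there is no reading), "fovy" (degrees; the focal length in pixels is half the picture's height over the tangent of half this angle, whatever the lens; pixels are square), "cx", "cy" (the principal point, pixels), "rvec" (rotation vector, rad) and "tvec" (3), from world to camera coordinates, as OpenCV has them. Camera axes: x right, y down, z forward; pixel columns grow to the right and rows downward; lengths in mm; the calibration is good to about 2 mm. A picture is of the moment at which its call begins.
A pose or a line that the arm cannot do raises robot.MotionError and nothing moves.
- workorder.hand_in(): hands the job in, once; it reports no verdict.
The state is a dict: "t": time; "qpos": joint angles; "dq": joint speeds; "effort": joint torques, N m; "tcp_pos": TCP position; "tcp_rot": TCP orientation; "force": force on the tool from outside, world axes, zero at the start; "moment": the same for the moment, N m; "width": finger opening in mm.
Only numpy, scipy, OpenCV 4.12 (cv2) and the standard library are available. Lean on these libraries where they do the work, as an engineer would, in place of code of your own. Each camera call takes 0.05 s, during which the arm holds its last target. There are 200 camera calls.

## Working session

There is one attempt and no reset: what is moved stays moved. The work goes in short steps, each a Python script; the robot and the scene stay as the last script left them, time stands still between calls to the robot, and variables do not carry over. Pictures are saved under pics/ and viewed, about 12 in all and at most 16, crops included, and the job is handed in when it is done.

```bash
ls; mkdir -p pics; python3 - <<'E'
from bench import *
import cv2,numpy as np
for n in("top","side"):
    f=grab_frame(n); np.savez(f"pics/{n}0.npz",**f); cv2.imwrite(f"pics/{n}0.png",f["pixels"][:,:,::-1])
    R=cv2.Rodrigues(np.array(f["rvec"],float))[0]; print(n,f["fovy"],f["cx"],f["cy"],-R.T@np.array(f["tvec"]).ravel(),R[2])
print(get_state())
E
```

```text
pics
top 55.571071269466934 314.49266001584306 203.35175276718653 [475.65110632 -11.61695006 957.36461208] [ 0.13746225  0.00462785 -0.9904962 ]
side 50.28589795981621 327.94719219897985 201.40934083361645 [ 273.49689331 -769.19835592  799.60882106] [ 0.30159482  0.67778942 -0.67055355]
{'t': 0.1, 'qpos': array([ 1.25070963e+00,  3.79370342e-01,  1.73469177e+00,  1.17102704e-05,
        1.02849153e+00, -3.33149559e-02]), 'dq': array([ 9.82086311e-04, -2.14973146e-03, -3.10158274e-03, -3.60177216e-05,
       -2.16543210e-03, -5.29467299e-04]), 'effort': array([ 1.45706268e-03, -7.65030956e+01, -4.35300493e+01,  6.52153837e-02,
        3.98887857e-02, -5.32221247e-05]), 'tcp_pos': array([197.96649551, 671.2631761 , 404.15897144]), 'tcp_rot': array([ 2.51564968e+00,  1.88087983e+00, -1.24720078e-03]), 'force': array([-0.10268739,  0.32626169, -0.51687723]), 'moment': array([-0.04089033,  0.01279171,  0.00922307]), 'width': 91.36889085804728}
```

View pics/top0.png

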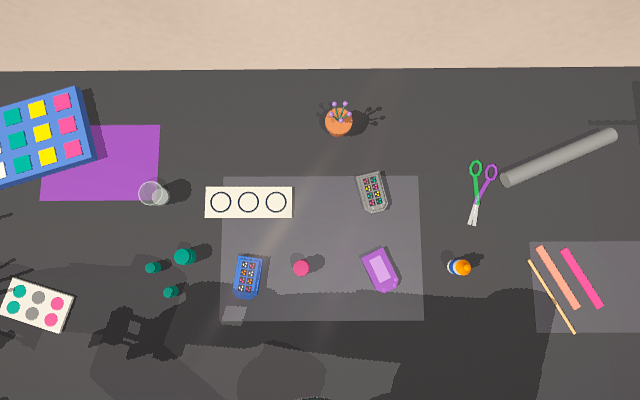

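View pics/side0.png

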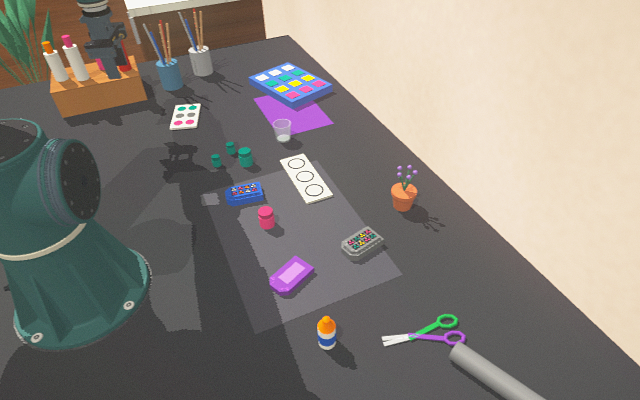

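The top view has +x up and +y left. Teal candidates are at (184,257), (153,267) and (170,292); the largest looks like (184,257). The pink jar is at (301,267), glue (459,267), tray (248,276), base (373,192), lid (380,269), and the tile spans (205–292, 202). Pink and blue lookalikes are the crayons and the palette. The box is off the tile's −y (world) end. Next I'll measure these and view a close crop.

```bash
cat > h.py <<'E'
import cv2,numpy as np
def cloud(f):
    h,w=f["range_z"].shape; fl=h/2/np.tan(np.radians(float(f["fovy"]))/2)
    R=cv2.Rodrigues(np.array(f["rvec"],float))[0]; t=np.array(f["tvec"],float).ravel()
    v,u=np.mgrid[:h,:w]; z=f["range_z"].astype(float)
    P=np.stack([(u-f["cx"])/fl*z,(v-f["cy"])/fl*z,z],-1)
    W=(P-t)@R; W[z<=0]=np.nan; return W
def proj(f,p):
    h=400; fl=h/2/np.tan(np.radians(float(f["fovy"]))/2); K=np.array([[fl,0,float(f["cx"])],[0,fl,float(f["cy"])],[0,0,1]])
    return cv2.projectPoints(np.array(p,float).reshape(-1,1,3),np.array(f["rvec"],float),np.array(f["tvec"],float),K,None)[0].reshape(-1,2)
def near(W,c,r,z0,z1):
    m=(np.hypot(W[...,0]-c[0],W[...,1]-c[1])<r)&(W[...,2]>z0)&(W[...,2]<z1); return W[m]
def box(P):
    """centre, yaw toward cut end, size of 100x60 outline"""
    (c,s,a)=cv2.minAreaRect(P[:,:2].astype(np.float32)); c=np.array(c); a=np.radians(a)
    if s[0]<s[1]: a+=np.pi/2; s=s[::-1]
    L=(P[:,:2]-c)@np.array([[np.cos(a),-np.sin(a)],[np.sin(a),np.cos(a)]])
    k=[np.sum((np.abs(L[:,0])/(s[0]/2)*50+np.abs(L[:,1])/(s[1]/2)*30>70)&(L[:,0]*q>0)) for q in(1,-1)]
    if k[0]>k[1]: a+=np.pi
    return c,(a+np.pi)%(2*np.pi)-np.pi,s,k
def circ(P):
    c,r=cv2.minEnclosingCircle(P[:,:2].astype(np.float32)); return np.array(c),r,np.median(P[:,:2],0)
E
python3 - <<'E'
from h import *
F={n:dict(np.load(f"pics/{n}0.npz")) for n in("top","side")}
W={n:cloud(F[n]) for n in F}
px=dict(tray=(248,276),base=(373,192),lid=(380,269),tile=(249,202),pink=(301,267),teal=(184,257),t2=(153,267),t3=(170,292),glue=(459,267),plant=(338,122),cup=(152,193),sc=(482,195))
C={k:W["top"][v,u] for k,(u,v) in px.items()}
print({k:np.round(c).tolist() for k,c in C.items()})
print("table z",np.nanmedian(W["top"][300:320,320:400,2]),np.nanmedian(W["side"][280:300,150:200,2]))
band=dict(tray=(20,32),base=(18,32),lid=(13.5,20),tile=(5.5,11))
for n in F:
    for k,b in band.items():
        P=near(W[n],C[k],125 if k=="tile" else 62,*b); print(n,k,len(P),*[np.round(x,3) for x in box(P)])
    for k in("pink","teal","t2","t3","glue","plant","cup","sc"):
        P=near(W[n],C[k],100 if k=="sc" else 45,3,200)
        if not len(P): continue
        zt=np.percentile(P[:,2],98); T=P[(P[:,2]>zt-4)]; 
        print(n,k,len(P),"top",round(zt,1),"topc",*[np.round(x,1) for x in circ(T)],"all",np.round(P[:,:2].min(0)),np.round(P[:,:2].max(0)))
    P=near(W[n],C["glue"],35,50,61); print("gl",circ(P))
im=F["top"]["pixels"][:,:,::-1]
cv2.imwrite("pics/c1.png",cv2.resize(im[160:310,135:475],None,fx=2.3,fy=2.3,interpolation=cv2.INTER_CUBIC))
E
```

```text
{'tray': [429.0, 154.0, 27.0], 'base': [632.0, -153.0, 27.0], 'lid': [443.0, -167.0, 14.0], 'tile': [612.0, 158.0, 8.0], 'pink': [450.0, 25.0, 50.0], 'teal': [475.0, 303.0, 49.0], 't2': [452.0, 383.0, 33.0], 't3': [393.0, 338.0, 34.0], 'glue': [449.0, -340.0, 67.0], 'plant': [803.0, -67.0, 56.0], 'cup': [637.0, 408.0, 3.0], 'sc': [627.0, -433.0, 3.0]}
table z 1.230484694258466 -0.05215777078994848
top tray 955 [424.632 158.429] 2.989 [99.71 60.64] [ 0 16]
top base 905 [ 632.164 -151.704] -2.906 [100.274  60.631] [15  0]
top lid 933 [ 438.825 -167.366] -2.698 [99.767 59.728] [14  0]
top tile 2374 [612.135 160.664] 2.32 [209.999 204.924] [0 0]
top pink 341 top 52.1 topc [448.6  26.3] 18.4 [447.9  27.6] all [408. -17.] [493.  64.]
top teal 311 top 52.4 topc [477.1 309.1] 18.5 [477.4 308.4] all [453. 262.] [512. 347.]
top t2 155 top 35.3 topc [450.7 390.4] 12.5 [450.5 389.2] all [414. 350.] [488. 420.]
top t3 165 top 34.8 topc [392.1 343.6] 12.5 [392.5 343.6] all [351. 298.] [433. 379.]
top glue 358 top 87.5 topc [ 448.2 -351.5] 7.1 [ 448.1 -350.8] all [ 408. -373.] [ 491. -300.]
top pla
[... 750 characters left out ...]
0.8] 21.5 [477.3 309.8] all [431. 271.] [513. 331.]
side t2 102 top 35.5 topc [450.3 389.1] 13.5 [451.3 391.5] all [409. 353.] [470. 408.]
side t3 116 top 37.1 topc [393.  344.5] 12.2 [393.5 345.6] all [358. 306.] [425. 377.]
side glue 521 top 87.5 topc [ 448.4 -349.3] 8.0 [ 448.9 -351.1] all [ 418. -369.] [ 493. -302.]
side plant 717 top 123.1 topc [806.1 -65.5] 27.3 [800.8 -68.3] all [ 762. -108.] [842. -31.]
side cup 291 top 60.6 topc [629.6 391.1] 30.6 [636.4 407. ] all [596. 363.] [680. 427.]
side sc 1406 top 40.9 topc [ 668.5 -500.5] 21.8 [ 668.5 -500.5] all [ 529. -530.] [ 719. -344.]
gl (array([ 448.36560059, -349.7729187 ]), 18.136947631835938, array([ 444.02617954, -362.7011456 ]))
```

View pics/c1.png

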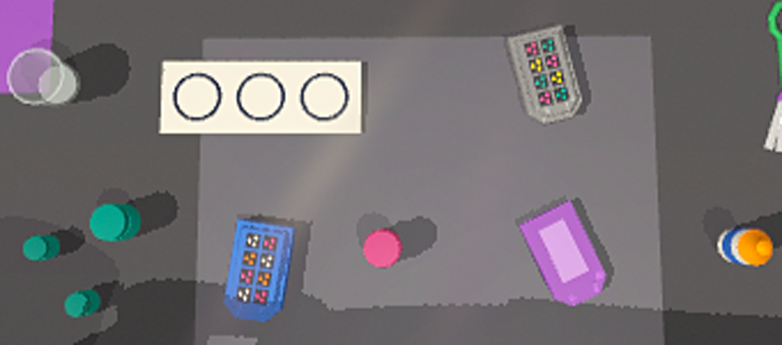

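All three cut ends point toward −x, and the teal jar to use is the big one (50 mm high; the others are about 35). The tile fit failed, so I'll redo it by colour and then pick the pink jar.

```bash
cat > m.py <<'E'
from bench import *
from h import *
def rv(a):
    q=get_state()["qpos"][0]
    return np.pi*np.array([np.cos(a/2),np.sin(a/2),0])
def norm(a,p):  # of a and a+pi, the one nearest the radial direction (q6 near 0)
    r=np.arctan2(p[1],p[0]); return r+((a-r+np.pi/2)%np.pi-np.pi/2)
def down(p,z): return [p[0],p[1],z+172]
def pick(p,a,z,hi,force=15):
    R=rv(norm(a,p)); robot.move_ptp(down(p,hi),R); robot.move_straight(down(p,z),speed=150)
    grasp(force); s=get_state(); print("grasp w",round(s["width"],1),"F",np.round(s["force"],1)," t",round(s["t"],1))
def go(p,a,z,hi,lift):
    c=get_state()["tcp_pos"]; robot.move_straight([c[0],c[1],lift+172],speed=200)
    robot.move_ptp(down(p,hi),rv(norm(a,p))); robot.move_straight(down(p,z),speed=100)
    s=get_state(); print("at",np.round(s["tcp_pos"]-[0,0,172],1),"F",np.round(s["force"],1),"w",round(s["width"],1),"t",round(s["t"],1))
def release(lift):
    open_gripper(); c=get_state()["tcp_pos"]; robot.move_straight([c[0],c[1],lift+172],speed=200); print("t",round(get_state()["t"],1))
def tile(f):
    W=cloud(f); im=f["pixels"].astype(int); m=(im.min(2)>170)&(np.hypot(W[...,0]-612,W[...,1]-160)<125)&(abs(W[...,2]-8)<6)
    (c,s,a)=cv2.minAreaRect(W[m][:,:2].astype(np.float32)); a=np.radians(a)
    if s[0]<s[1]: a+=np.pi/2; s=s[::-1]
    return np.array(c),a%np.pi,s   # angle of the long axis, ~pi/2
E
python3 - <<'E'
from m import *
T=[tile(dict(np.load(f"pics/{n}0.npz"))) for n in("top","side")]
for t in T: print(t)
c=(T[0][0]+T[1][0])/2; a=T[0][1]; d=np.array([np.cos(a),np.sin(a)])
np.savez("tile.npz",c=c,a=a)
pink=c-70*d; print("ring",pink)
pick(np.array([448.2,27.0]),np.pi/2,25,90)
go(pink,a,34,75,60)
E
```

```text
(array([612.35205078, 162.03317261]), np.float64(1.5650857104694398), (220.5627899169922, 77.80622863769531))
(array([614.68988037, 165.87431335]), np.float64(1.5626057748623579), (232.6908416748047, 85.12236022949219))
ring [613.12122461  93.95488437]
grasp w 40.0 F [-0.2 -0.   1.4]  t 4.0
at [612.7  93.8  33.1] F [-0.4 -0.2 -0.5] w 39.5 t 5.6
```

```bash
python3 - <<'E'
from m import *
release(60)
a=float(np.load("tile.npz")["a"]); c=np.array([612.6,163.]); np.savez("tile.npz",c=c,a=a); d=np.array([np.cos(a),np.sin(a)])
pick(np.array([476.8,309.5]),np.pi/2,25,90)
go(c+70*d,a,33.5,75,60); release(90)
pick(np.array([448.3,-350.4]),0,38,110)
go(c,a+np.pi/2,46.5,110,120); release(120)
robot.move_ptp(down((430,-80),230),rv(norm(np.pi/2,(430,-80))))   # clear of views
for n in("top","side"):
    f=grab_frame(n); np.savez(f"pics/{n}1.npz",**f); cv2.imwrite(f"pics/{n}1.png",f["pixels"][:,:,::-1]); W=cloud(f)
    print(n,"tile",tile(f))
    for k,q in(("pink",c-70*d),("teal",c+70*d),("glue",c)):
        P=near(W,q,28,46 if k!="glue" else 55,62); print(k,"cmd",np.round(q,1),[np.round(x,1) for x in circ(P)],len(P))
    if n=="side": cv2.imwrite("pics/c2.png",cv2.resize(f["pixels"][130:300,180:420,::-1],None,fx=3,fy=3,interpolation=cv2.INTER_CUBIC))
E
```

```text
t 6.8
grasp w 39.8 F [-0.5  1.1  1.8]  t 9.2
at [612.5 233.1  32.1] F [-0.2  0.3 -1.7] w 39.6 t 10.8
t 12.2
grasp w 35.7 F [-0.   0.4  0.3]  t 15.8
at [612.5 163.   45.7] F [ 0.9 -0.6 -0.8] w 35.9 t 19.1
t 20.6
top tile (array([612.22637939, 161.58435059]), np.float64(1.56388835324334), (219.79226684570312, 77.70246887207031))
pink cmd [612.2  93. ] [array([0., 0.]), np.float64(0.0), array([nan, nan])] 0
teal cmd [613. 233.] [array([612.3, 230.4]), np.float64(19.2), array([610.6, 229.9])] 205
glue cmd [612.6 163. ] [array([607.3, 155.5]), np.float64(16.0), array([603.9, 146.4])] 10
side tile (array([614.6696167 , 136.05131531]), np.float64(1.5583001091699722), (168.10948181152344, 83.15257263183594))
pink cmd [612.2  93. ] [array([0., 0.]), np.float64(0.0), array([nan, nan])] 0
teal cmd [613. 233.] [array([612.4, 231.7]), np.float64(20.0), array([610.8, 226.1])] 104
glue cmd [612.6 163. ] [array([610.8, 160.3]), np.float64(18.0), array([608.3, 151. ])] 27
  return _methods._mean(a, axis=axis, dtype=dtype,
  ret = um.true_divide(
```

View pics/c2.png

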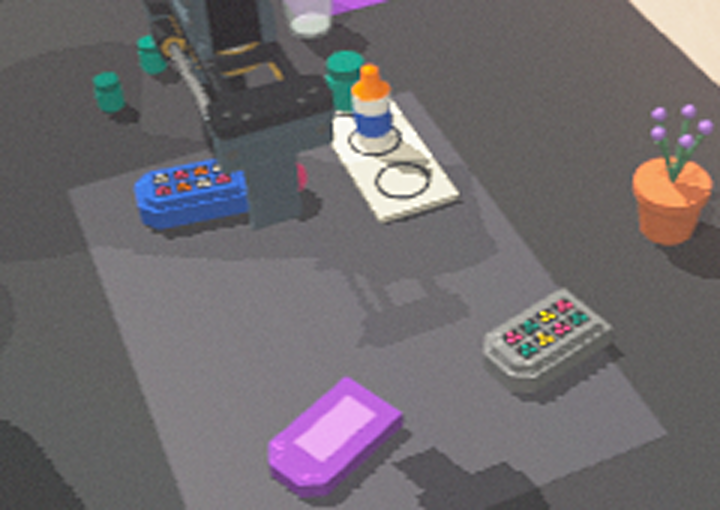

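View pics/top1.png

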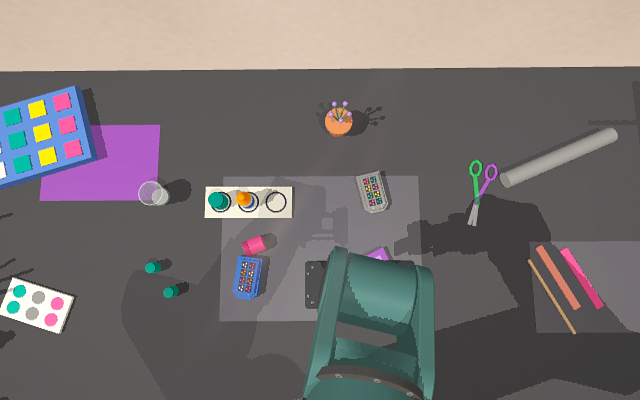

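The pink jar is lying at top px (256,244), beside the tray. After I released it I only lifted to 60 mm, which left the fingertips below its lid, and the sideways move knocked it over. The teal jar and glue stand on their rings. I'll move the arm clear and look closely.

```bash
cat >> m.py <<'E'
def clear(): robot.move_joints([1.251,0.379,1.734,0,1.028,-0.033])
E
python3 - <<'E'
from m import *
clear(); ims=[]
for n,(u,v) in(("top",(256,246)),("side",(250,190))):
    f=grab_frame(n); np.savez(f"pics/{n}2.npz",**f); W=cloud(f); im=f["pixels"].astype(int)
    ims.append(cv2.resize(f["pixels"][v-40:v+40,u-50:u+50,::-1],(400,320),interpolation=cv2.INTER_CUBIC))
    m=(im[...,0]>110)&(im[...,1]<90)&(im[...,2]>im[...,1]+20)&(np.hypot(W[...,0]-500,W[...,1]-140)<80)&(W[...,2]>8)
    P=W[m]; r=cv2.minAreaRect(P[:,:2].astype(np.float32)); print(n,len(P),r,P.min(0),P.max(0))
    c=np.array([612.6,163.])
    print("tile",tile(f))
    for k,q,z in(("teal",c+[0,70],46),("glue",c,40)): print(k,[np.round(x,1) for x in circ(near(W,q,30,z,62))])
    for k,q,b in(("tray",(425,159),(20,32)),("base",(632,-151),(18,32)),("lid",(439,-167),(13.5,20))): print(k,*[np.round(x,3) for x in box(near(W,q,62,*b))[:3]])
cv2.imwrite("pics/c3.png",np.hstack(ims))
E
```

```text
top 130 ((502.5015869140625, 141.81260681152344), (38.21928787231445, 49.120399475097656), 22.47903060913086) [476.61467885 119.89679849  14.12785721] [527.34920767 169.27193334  40.87820032]
tile (array([612.39440918, 162.20883179]), np.float64(1.5657708086598625), (220.60394287109375, 77.82597351074219))
teal [array([611.8, 230.6]), np.float64(18.9), array([611.8, 229.4])]
glue [array([610.6, 159.1]), np.float64(18.0), array([601.9, 148. ])]
tray [429.998 157.74 ] 2.992 [111.387  60.513]
base [ 632.54  -151.603] -2.9 [100.05   60.151]
lid [ 438.744 -167.21 ] -2.7 [99.852 60.439]
side 151 ((477.9421691894531, 140.18112182617188), (54.027244567871094, 102.68482971191406), 89.30765533447266) [426.92989465 112.98426373   8.13303818] [529.16682025 167.8131512   41.31667527]
tile (array([614.95697021, 162.51623535]), np.float64(1.5662057028658725), (222.13970947265625, 84.8977279663086))
teal [array([612.5, 232.3]), np.float64(20.1), array([610.7, 227. ])]
glue [array([611.6, 160.9]), np.float64(18.4), array([607.2, 149.3])]
tray [430.55 155.81] -0.075 [112.2    61.001]
base [ 632.291 -149.847] -2.901 [101.27   61.383]
lid [ 440.138 -165.085] -2.689 [102.445  62.972]
```

View pics/c3.png

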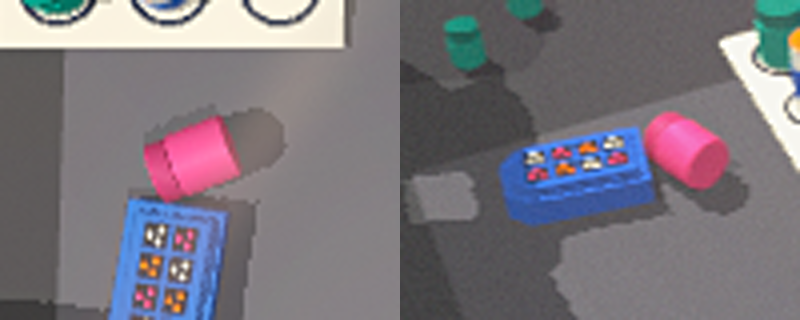

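Calibration check from the placed items: the top camera reads y about 2.5 mm low and the side camera about 0.8 mm low. With those corrections both agree on the base at y ≈ −149.1. The jar's lid end points to +y, and the tray blocks the grasp on it, so the tray goes first.

```bash
cat >> m.py <<'E'
def lower(zs):
    c=get_state()["tcp_pos"].copy()
    for z in zs:
        robot.move_straight([P0[0],P0[1],z+172],speed=40); s=get_state(); print(z,np.round(s["tcp_pos"]-[0,0,172],1),"F",np.round(s["force"],1),"w",round(s["width"],1))
        if s["force"][2]>12: print("CONTACT"); return False
    return True
P0=[0,0]
E
python3 - <<'E'
import m; from m import *
f=dict(np.load("pics/top2.npz")); W=cloud(f); im=f["pixels"].astype(int)
k=(im[...,2]>im[...,0]+40)&(W[...,2]>20)&(np.hypot(W[...,0]-425,W[...,1]-159)<65)
b=box(W[k]); print(b)
assert abs(b[2][0]-99.5)<2.5
p=b[0]+[.7,2.5]; base=np.array([632.9,-149.1]); ab=-2.903
pick(p,b[1]+np.pi/2,22,90); s=get_state()
go(base,ab+np.pi/2,52,90,100); m.P0=base
print(lower([47,45,43.5,42.5]))
E
```

```text
(array([424.65200806, 158.36300659]), np.float64(2.980635990995366), (99.84076690673828, 60.43861770629883), [np.int64(0), np.int64(14)])
grasp w 59.8 F [-0.8 -0.6  7.7]  t 28.1
at [ 632.8 -149.    51.4] F [-0.1 -0.  -1.5] w 59.7 t 31.0
47 [ 633.1 -149.2   47.3] F [ 0.6  0.4 -0.5] w 59.8
45 [ 633.  -149.2   45.2] F [-1.1 -0.9  3. ] w 59.8
43.5 [ 633.2 -149.1   44.2] F [-2.   1.6 10.6] w 59.8
42.5 [ 633.3 -149.1   43.5] F [-2.1  3.  14.5] w 59.9
CONTACT
False
```

```bash
python3 - <<'E'
from m import *
release(110); clear(); ims=[]
for n,(u,v) in(("top",(373,192)),("side",(362,240))):
    f=grab_frame(n); np.savez(f"pics/{n}3.npz",**f); W=cloud(f); im=f["pixels"].astype(int)
    ims.append(cv2.resize(f["pixels"][v-40:v+40,u-50:u+50,::-1],(400,320),interpolation=cv2.INTER_CUBIC))
    k=(im[...,2]>im[...,0]+40)&(W[...,2]>36)&(np.hypot(W[...,0]-632,W[...,1]+150)<65)
    b=box(W[k]); print(n,[np.round(x,3) for x in b])
    P=W[k]; A=np.c_[P[:,:2]-[632,-150],np.ones(len(P))]
    for lo,hi in((36,45),(45,52)): 
        q=(P[:,2]>lo)&(P[:,2]<hi); print("band",lo,q.sum(),np.median(P[q,2]))
    L=near(W,(632,-150),22,44,60); co=np.linalg.lstsq(np.c_[L[:,:2]-[632,-150],np.ones(len(L))],L[:,2],rcond=None)[0]; print("plane",co)
cv2.imwrite("pics/c4.png",np.hstack(ims))
E
```

```text
t 33.2
top [array([ 633.127, -149.936]), np.float64(0.247), array([99.786, 60.339]), array([ 0, 21])]
band 36 143 43.00256692263
band 45 433 49.05110655252983
plane [5.99667450e-02 1.89082125e-03 5.18407232e+01]
side [array([ 634.319, -148.306]), np.float64(0.252), array([102.851,  63.346]), array([ 0, 16])]
band 36 174 42.20781134501523
band 45 339 49.16638771340418
plane [6.35855549e-02 4.70443952e-03 5.16486091e+01]
```

View pics/c4.png

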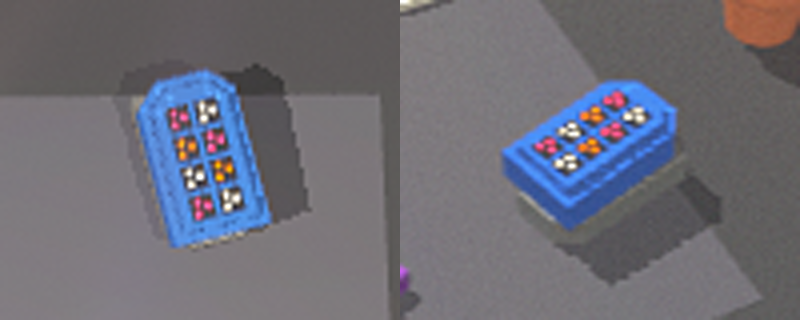

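My angle normalisation turned the tray half a turn: its cut end points to +x, and it sits tilted and unseated. I'll re-grip it, turn it by π, level it on free table at (520,0), re-grip and place it again.

```bash
cat >> m.py <<'E'
def norm(a,p): return a      # jaw angle now always given explicitly
E
python3 - <<'E'
import m; from m import *
A1=0.247-np.pi/2; A2=-2.903+1.5*np.pi; base=np.array([632.5,-150.2]); sp=np.array([520.,0.])
print(kin.solve_ik(down(base,90),rv(A1)),kin.solve_ik(down(base,90),rv(A2)),kin.solve_ik(down(sp,90),rv(A2)))
pick(np.array([633.7,-149.3]),A1,44,100)
go(sp,A2,26,90,100); m.P0=sp; lower([24,23,22.3]); release(100)
print(get_state()["qpos"])
f=grab_frame("side"); W=cloud(f); im=f["pixels"].astype(int); k=(im[...,2]>im[...,0]+40)&(W[...,2]>19)&(np.hypot(W[...,0]-520,W[...,1])<65)
print([np.round(x,3) for x in box(W[k])]); cv2.imwrite("pics/s4.png",f["pixels"][:,:,::-1])
E
```

```text
[-2.69000639e-01  4.92350527e-01  1.88219100e+00 -4.44089210e-16
  7.67051124e-01  1.05479569e+00] [-2.69000639e-01  4.92350527e-01  1.88219100e+00 -4.44089210e-16
  7.67051124e-01 -2.07838962e+00] [-4.48226995e-02  3.28289540e-01  2.14465873e+00 -4.44089210e-16
  6.68644387e-01 -1.85421168e+00]
grasp w 60.2 F [-0.   1.8  4.4]  t 40.9
at [520.2  -0.   26.3] F [-0.2 -0.4  0.1] w 60.1 t 44.6
24 [520.1  -0.   24.4] F [ 0.1  0.3 -1.5] w 59.7
23 [520.1   0.   23.2] F [-0.4 -0.   1.8] w 59.8
22.3 [520.    0.   22.3] F [-1.7  1.2  3.7] w 60.0
t 46.6
[-4.48561000e-02  3.09749067e-01  2.14415105e+00  3.26449567e-05
  6.87242621e-01 -1.85423128e+00]
[array([528.514,  -4.655]), np.float64(-2.617), array([112.315,  92.571]), array([1, 0])]
```

View pics/s4.png

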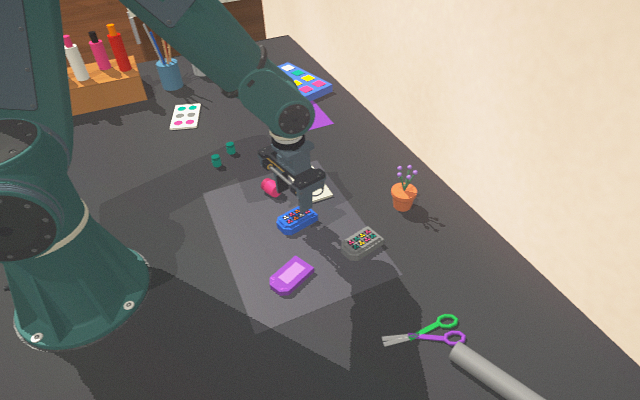

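The tray is now level at px (297,220) with its cut end toward the robot, like the base. Placing it.

```bash
python3 - <<'E'
import m; from m import *
A2=-2.903+1.5*np.pi; base=np.array([632.5,-150.2]); sp=np.array([520.,0.]); m.P0=base
robot.move_straight(down(sp,22.3),speed=200); grasp(15); print(get_state()["width"],get_state()["tcp_pos"])
go(base,A2,50,70,75)
ok=lower([47,45,43.5,42.5]); 
if ok:
    release(90)
    f=grab_frame("side"); W=cloud(f); im=f["pixels"].astype(int); k=(im[...,2]>im[...,0]+40)&(W[...,2]>36)&(np.hypot(W[...,0]-632,W[...,1]+150)<65)
    P=W[k]; print([np.round(x,3) for x in box(P)], [ (np.sum((P[:,2]>a)&(P[:,2]<b)),np.median(P[(P[:,2]>a)&(P[:,2]<b),2])) for a,b in((38,45),(45,54))])
    cv2.imwrite("pics/c5.png",cv2.resize(f["pixels"][180:300,250:450,::-1],None,fx=3,fy=3))
E
```

```text
59.59731316334587 [5.19970946e+02 4.22820780e-03 1.94340572e+02]
at [ 632.  -149.5   48.9] F [ 0.1  0.  -0.8] w 59.7 t 49.3
47 [ 632.5 -150.1   47.1] F [ 0.  -0.6 -1.2] w 60.2
45 [ 632.5 -150.2   45. ] F [ 0.2  0.4 -0.8] w 59.9
43.5 [ 632.5 -150.2   43.4] F [-0.3  0.6 -0.6] w 59.9
42.5 [ 632.5 -150.2   42.5] F [ 0.4  0.4 -0.6] w 59.9
t 51.3
[array([ 632.495, -158.513]), np.float64(-2.818), array([97.195, 81.457]), array([1, 0])] [(np.int64(166), np.float64(42.393203206429874)), (np.int64(280), np.float64(48.00376656966174))]
```

View pics/c5.png

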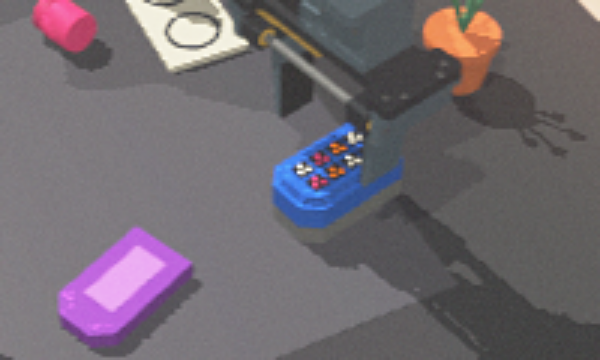

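The tray is seated: shoulder at 42.4 mm, top at 48.0 mm, no contact force, cut ends matched. Next is the lid.

```bash
python3 - <<'E'
import m; from m import *
A2=-2.903+1.5*np.pi; base=np.array([632.5,-150.2]); m.P0=base
pick(np.array([439.4,-165.5]),-2.697+1.5*np.pi,22,60); print(get_state()["tcp_pos"]-[0,0,172])
go(base,A2,72,95,100)
ok=lower([69,67,65.5,64.5]); print(ok)
if ok:
    release(110); clear(); ims=[]
    for n,(u,v) in(("top",(373,192)),("side",(362,240))):
        f=grab_frame(n); np.savez(f"pics/{n}6.npz",**f); W=cloud(f)
        ims.append(cv2.resize(f["pixels"][v-40:v+40,u-50:u+50,::-1],(400,320),interpolation=cv2.INTER_CUBIC))
        P=near(W,(632,-150),65,55,70); print(n,[np.round(x,3) for x in box(P)],np.median(P[:,2]),P[:,2].min(),P[:,2].max())
        u,v=(256,246) if n=="top" else (270,187)
        im=f["pixels"].astype(int); k=(im[...,0]>110)&(im[...,1]<90)&(im[...,2]>im[...,1]+20)&(np.hypot(W[...,0]-500,W[...,1]-140)<80)&(W[...,2]>8)
        P=W[k];print(n,len(P),cv2.minAreaRect(P[:,:2].astype(np.float32)),P[:,2].max())
        ims.append(cv2.resize(f["pixels"][v-40:v+40,u-50:u+50,::-1],(400,320),interpolation=cv2.INTER_CUBIC))
    cv2.imwrite("pics/c6.png",np.vstack([np.hstack(ims[:2]),np.hstack(ims[2:])])[:600])
E
```

```text
grasp w 60.1 F [-0.7  2.   7.4]  t 53.2
[ 439.54040107 -165.55882957   22.35398941]
at [ 631.8 -150.3   71.1] F [ 0.7  0.2 -1.4] w 60.0 t 54.9
69 [ 632.5 -150.2   69.1] F [-0.5  0.2 -0.2] w 59.9
67 [ 632.5 -150.2   67. ] F [ 0.2 -0.3 -0.5] w 60.2
65.5 [ 632.5 -150.2   65.4] F [-0.6  0.  -0.6] w 60.2
64.5 [ 632.5 -150.2   64.5] F [ 0.2 -0.3 -0.6] w 60.1
True
t 56.9
top [array([ 631.631, -151.813]), np.float64(-2.916), array([100.332,  60.575]), array([15,  0])] 58.55953621053373 55.028397442598234 63.37670857694085
top 127 ((502.6943664550781, 142.07797241210938), (37.80632019042969, 49.00086212158203), 22.10073471069336) 40.71745272281033
side [array([ 631.942, -149.554]), np.float64(-2.918), array([101.669,  63.13 ]), array([11,  0])] 58.47418486060398 55.02141106866208 63.0160836577565
side 138 ((502.1545104980469, 142.6832275390625), (39.05126190185547, 50.821044921875), 24.4130916595459) 39.64235140196503
```

View pics/c6.png

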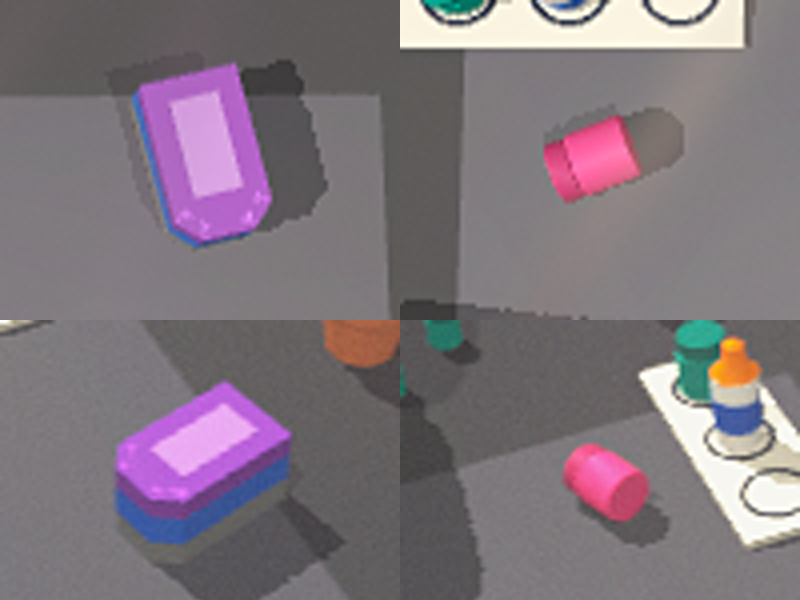

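The stack is seated: lid top at 58.5 mm, cut corners aligned. Now I'll stand the pink jar up with a tilted grasp, checking IK options first (no motion).

```bash
cat >> m.py <<'E'
from scipy.spatial.transform import Rotation as Ro
Z=np.array([0,0,1.])
def tilt(h,phi,s):
    """tool pointing down, tilted phi from vertical towards horizontal unit h; jaws horizontal"""
    d=-Z*np.cos(phi)+h*np.sin(phi); x=s*np.cross(Z,h)
    return d,Ro.from_matrix(np.c_[x,np.cross(d,x),d]).as_rotvec()
def hv(a): return np.array([np.cos(a),np.sin(a),0])
def ik(g,d,r,back=0): return kin.solve_ik(list(np.array(g)-(172+back)*d),r)
E
python3 - <<'E'
from m import *
u=hv(np.radians(112.5)); jar=np.array([503.2,144,27.])
for deg in (30,40,45,50,60):
  for s in(1,-1):
    d,r=tilt(-u,np.radians(deg),s); q=[ik(jar,d,r,b) for b in(0,70)]
    if q[0] is None or q[1] is None: continue
    print("pick",deg,s,np.round(q[0],2),np.round(q[1],2))
    for az in range(-90,200,30):
      for sp in((520,0),(600,-20),(560,60)):
        h=hv(np.radians(az)); d2,r2=tilt(h,np.radians(90-deg),-s if 0 else s)
        # jaw sense: pick x = s*Z x(-u); after turning, x must be same body side
        d2,r2=tilt(h,np.radians(90-deg),-s); g=np.array([*sp,27.])-7*h
        k=[ik(g,d2,r2),ik(g+[0,0,80],d2,r2),ik(g,d2,r2,80)]
        if all(x is not None for x in k): print("   place",az,sp,np.round(k[0],2))
E
```

```text
pick 30 1 [ 0.47  0.52  2.13 -0.84  0.73  0.79] [ 0.54  0.41  2.13 -0.73  0.84  0.71]
   place -90 (520, 0) [ 0.36  0.74  2.01 -1.04  1.22 -1.96]
   place -90 (560, 60) [ 0.43  0.78  1.88 -0.96  1.29 -2.02]
   place -30 (520, 0) [ 0.26  0.65  2.41  3.97  0.99 -1.65]
   place -30 (600, -20) [ 0.17  0.66  2.28  3.92  0.9  -1.73]
   place 0 (520, 0) [-0.08  0.65  2.49  3.06  1.04 -1.57]
   place 0 (600, -20) [-0.11  0.65  2.35  3.02  0.91 -1.55]
   place 0 (560, 60) [ 0.11  0.65  2.41  3.26  0.97 -1.58]
   place 30 (520, 0) [-0.4   0.65  2.41  2.18  1.   -1.49]
   place 30 (600, -20) [-0.37  0.67  2.26  2.14  0.92 -1.36]
   place 30 (560, 60) [-0.2   0.65  2.36  2.36  0.95 -1.47]
   place 60 (520, 0) [-0.49  0.68  2.22  1.46  1.06 -1.29]
   place 60 (600, -20) [-0.46  0.72  2.07  1.43  1.06 -1.16]
   place 60 (560, 60) [-0.34  0.68  2.19  1.6   1.02 -1.26]
   place 90 (520, 0) [-0.45  0.74  2.01  0.97  1.25 -1.2 ]
   place 90 (600, -20) [-0.42  0.8   1.84  0.96  1.3  -1.1 ]
   place 90 (560, 60) [-0.32  0.75  1.97  1.06  1.22 -1.15]
   place 120 (520, 0) [-0.33  0.81  1.82  0.61  1.46 -
[... 7602 characters left out ...]
-0.38  0.63  2.06  0.88  1.02  2.07]
   place 90 (600, -20) [-0.36  0.7   1.9   0.85  1.08  2.16]
   place 90 (560, 60) [-0.26  0.64  2.02  0.95  1.    2.13]
   place 120 (520, 0) [-0.29  0.7   1.9   0.54  1.23  1.96]
   place 120 (600, -20) [-0.29  0.77  1.72  0.53  1.31  2.01]
   place 120 (560, 60) [-0.19  0.72  1.84  0.61  1.22  2.03]
   place 150 (520, 0) [-0.17  0.75  1.79  0.25  1.37  1.78]
   place 150 (600, -20) [-0.18  0.83  1.61  0.24  1.46  1.79]
   place 150 (560, 60) [-0.08  0.78  1.71  0.32  1.39  1.84]
   place 180 (520, 0) [-0.03  0.76  1.75 -0.02  1.42  1.55]
   place 180 (600, -20) [-0.06  0.85  1.57 -0.04  1.51  1.53]
   place 180 (560, 60) [0.05 0.81 1.65 0.04 1.47 1.6 ]
```

```bash
python3 - <<'E'
from m import *
u=hv(np.radians(112.7)); jar=np.array([503.2,144,27.]); ph=np.radians(35)
d,r=tilt(-u,ph,1); h=hv(np.pi); d2,r2=tilt(h,np.pi/2-ph,-1); g=np.array([520,20,26.])-7*h
T=lambda g,d,b=0: list(np.array(g)-(172+b)*d)
robot.move_ptp(T(jar,d,70),r); robot.move_straight(T(jar,d)); grasp(25)
s=get_state(); print("w",s["width"],s["force"],s["t"])
robot.move_straight(T(jar+[0,0,100],d)); robot.move_ptp(T(g+[0,0,80],d2),r2); print("w",get_state()["width"],get_state()["t"])
f=grab_frame("side"); cv2.imwrite("pics/s7.png",cv2.resize(f["pixels"][80:260,200:440,::-1],None,fx=3,fy=3))
E
```

```text
w 39.37832574372404 [-0.58071431  0.24511972  0.41396135] 63.85
w 39.59112530978103 66.625
```

View pics/s7.png

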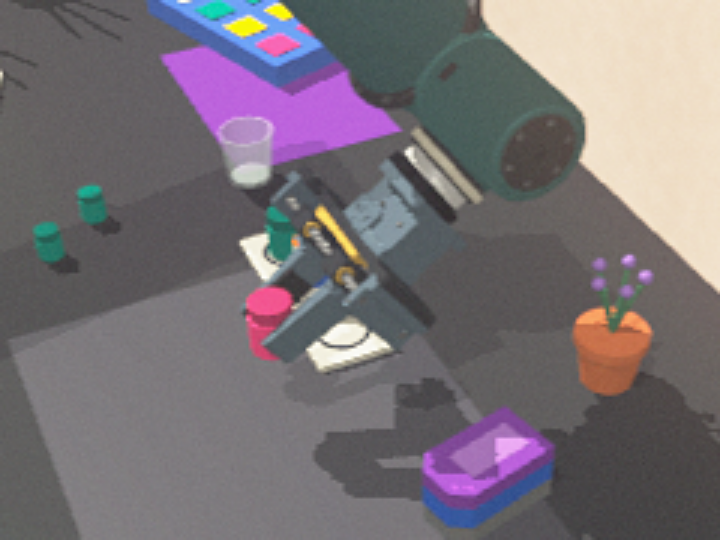

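The jar hangs upright with its lid on top at px (268,320) in the crop. I'll set it down, re-grip from above with the jaws along x, and put it on the near ring.

```bash
python3 - <<'E'
import m; from m import *
ph=np.radians(35); h=hv(np.pi); d2,r2=tilt(h,np.pi/2-ph,-1); g=np.array([520,20,26.])-7*h
T=lambda g,d,b=0: list(np.array(g)-(172+b)*d)
robot.move_straight(T(g,d2),speed=60); print(get_state()["force"]); open_gripper()
robot.move_straight(T(g,d2,80)); robot.move_straight(T(g+[0,0,130],d2,80),speed=250); print(get_state()["t"])
robot.move_ptp(down((520,20),130),rv(0))
pick(np.array([520.,20.]),0,27,110)
ring=np.array([612.6,93.7]); go(ring,0,37,100,100); m.P0=ring; lower([35.5]); release(130); clear()
ims=[]
c=np.array([612.6,163.])
for n in("top","side"):
    f=grab_frame(n); cv2.imwrite(f"pics/{n}8.png",f["pixels"][:,:,::-1]); W=cloud(f); print(n,"tile",tile(f)[:2])
    for k,q,z in(("pink",c-[0,70],52),("teal",c+[0,70],52),("glue",c,62)):
        P=near(W,q,30,z,100); print(k,[np.round(x,1) for x in circ(P)],P[:,2].max() if len(P) else None)
    P=near(W,(632,-150),65,54,70); print([np.round(x,3) for x in box(P)],np.median(P[:,2]))
    u,v=(250,200) if n=="top" else (330,190)
    ims.append(cv2.resize(f["pixels"][v-60:v+60,u-60:u+60,::-1],(400,400),interpolation=cv2.INTER_CUBIC))
cv2.imwrite("pics/c8.png",np.hstack(ims)); print(get_state()["t"])
E
```

```text
[ 0.20230046 -0.2622909  -0.38585815]
70.4167
grasp w 39.6 F [ 0.6 -0.3  1.3]  t 73.6
at [612.6  93.7  36.7] F [-1.7  0.3 -0.5] w 39.8 t 75.4
35.5 [612.6  93.7  35.6] F [-0.1  0.1 -0.9] w 39.6
t 77.2
top tile (array([612.10150146, 161.46377563]), np.float64(1.563116569159435))
pink [array([612.3,  91.9]), np.float64(18.9), array([611.7,  92. ])] 62.91296718109658
teal [array([611.6, 230.6]), np.float64(18.9), array([612.2, 230.6])] 61.337437354196524
glue [array([612.5, 161.1]), np.float64(18.3), array([609.9, 158.5])] 95.82108350178639
[array([ 631.873, -152.109]), np.float64(-2.912), array([100.428,  60.597]), array([17,  0])] 58.38734972734805
side tile (array([614.83111572, 167.13380432]), np.float64(1.5652889096606126))
pink [array([611. ,  93.6]), np.float64(20.3), array([611.7,  89.8])] 62.44160193626146
teal [array([613.2, 232.3]), np.float64(19.5), array([612.7, 229.5])] 60.388494232765325
glue [array([612.3, 160.4]), np.float64(18.5), array([609.3, 156.1])] 96.84349207846604
[array([ 632.719, -149.77 ]), np.float64(-2.898), array([104.628,  62.386]), array([8, 0])] 58.265716608649285
79.8667
```

View pics/c8.png

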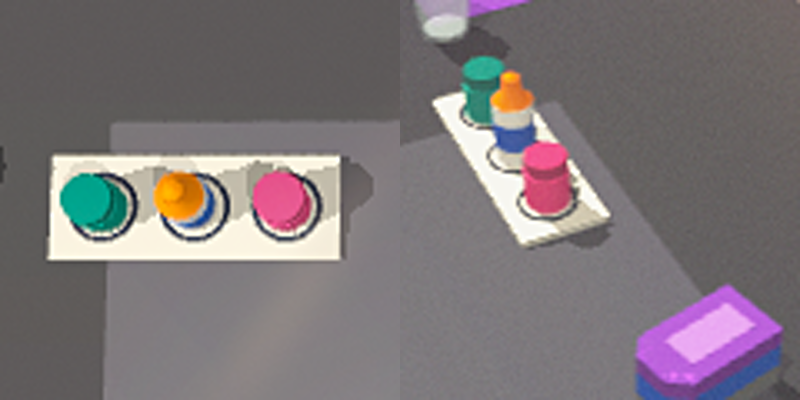

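The three items stand upright and are centred on their rings to within about 3 mm in the same camera. The stack is seated with its lid top at 58.4 mm, and the arm is clear. Handing in.

```bash
python3 -c "
from bench import *
workorder.hand_in(); print(get_state()['t'])"
```

```text
the job is handed in; nothing more can be done
the job is handed in; nothing more can be done
```

The job is handed in at about 80 s of the 120 s. My last checks found every listed condition I could measure met; hand-in gives no verdict.

- **Box:** The tray is on the base and the lid is on the tray, with cut ends matched. The lid top measured 58.3–58.4 mm (58 mm expected). The lid's yaw is within about 0.02 rad of the base's, and its centre is within about 1 mm of the base's in the same camera.
- **Tile:** The pink jar is on the ring nearer the box, the glue in the middle and the big teal jar at the far end. All three stand upright and are within about 3 mm of their ring centres. I left the two smaller teal jars alone.
- **Mishaps:** I lifted too little after first placing the pink jar and knocked it over. I stood it up again with a tilted grasp and re-placed it. I also first set the tray on turned by 180°, so I took it off, turned it and seated it properly.
- **Disagreements:** The two cameras differ by about 2 mm in y. I corrected for this from items I had gripped. The side camera's tile fit was unreliable, so I used the top camera for the tile.
- **Bystanders:** The plant, cup and scissors were never approached. They look unmoved in the pictures, but I did not measure them again at the end.

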